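Pop the stuck coin drawer with the release pin

ROBOT

A 7-joint arm with a two-finger parallel gripper is mounted at the origin on a cart in front of the work surface, level with it; the furniture and walls round the work are solid. World frame = base frame: x ahead of the robot, y to its left, z up, the work surface at z = 0. Lengths are in mm, angles in rad, forces in N, time in s.
With the tool pointing down it reaches from about 400 to 875 mm from the base axis. Payload 4.4 kg.
Tool frame: the origin (TCP) lies midway between the tips of the shut fingers; the grasp point (between the pads) lies 19 mm behind it; z points along the fingers, y is the line along which they close (so a half turn about z gives the same grasp; the last joint's range is limited). The gripper opens to 85 mm and grips with 20 to 120 N. Pads are 22 mm wide; open, the fingers measure 114 mm over their backs; the gripper's body (76 mm by 85 mm) begins 54 mm behind the grasp point. The pads swing forward as they close: fully open they stand 13 mm farther back than shut.
Start: joints at [1.211, 0.628, 0.038, 1.517, -0.027, 0.996, -0.02], TCP at [188.262, -622.154, 231.313] pointing down, gripper open.
Joint ranges: [-3.06, 3.06], [-0.37, 2.12], [-1.25, 1.32], [0.18, 2.47], [-1.1, 4.24], [0.23, 1.98], [-2.94, 2.94]. Speed limits (rad/s): [2.57, 2.57, 3.14, 3.14, 3.14, 3.14, 3.14].

INTERFACE

Orientations are given as [roll, pitch, yaw] about the fixed x, y, z axes, in that order (R = Rz(yaw) Ry(pitch) Rx(roll)).
In Python, from cell import read_state, get_image, finish_job gives the robot as it stands.
- The arm moves only by the tool send_rows, never from a script. Its argument "series" is a list of rows, each an object of numbers: "ax", "ay", "az": the turn, a rotation vector about the tool's x, y, z in rad; "dx", "dy", "dz": the shift along the tool's x, y, z in cm; "hand": the closure, from 0 (fully open) to 1 (shut). In form: [{"ax": .., "ay": .., "az": .., "dx": .., "dy": .., "dz": .., "hand": ..}, ...]. A call has 1 to 10 rows; each row is the pose to reach, as a shift and turn from the pose commanded when the call began, along the tool's axes at that moment; what a row does not reach only later rows make up. A row lasts 1/10 s, in which the tool goes at most 50 mm and 8.59 degrees, less where a joint would pass 70% of its speed; a pose out of reach is approached as far as the arm can. A call with a gripper value outside its range is refused whole. The fingers move at their own pace and stop on an object; the grip force is fixed at half the most. Time passes only in rows, so rows that repeat a pose let the fingers close. It gives the time, the measured TCP pose, the force, the opening and the grip force at its end, in the units of the state.
- read_state(): the state, without advancing time (a new reading comes with each control period).
- get_image(name): name is "side" or "top"; returns a dict with "pixels" (480x640x3 uint8, red, green, blue), "mtx" (3x3 intrinsics, pixels), "k1" (the pictures are not rectified: a ray, as slopes to the right and down, at radius r is drawn at 1 + k1 r^2 times it, then the intrinsics apply), "R" (3x3) and "t" (3): a world point X has camera coordinates R X + t. Camera axes: x right, y down, z forward; pixel columns grow to the right and rows downward; lengths in mm; the calibration is good to about 2 mm. A picture is of the moment at which its call begins. There is no depth.
- finish_job(): hands the job in; it is judged then, once.
The state is a dict: "clock": time; "qpos": joint angles; "qd": joint speeds; "tau": joint torques, N m; "eef_pos": TCP position; "tool_rot": TCP orientation; "force": force on the tool from outside, world axes, zero at the start; "torque": the same for the moment, N m; "width": finger opening in mm; "gripper_force": force on a finger pad.
Only numpy, scipy, OpenCV 4.12 (cv2) and the standard library are available. Lean on these libraries where they do the work, as an engineer would, in place of code of your own. Each camera call takes 0.05 s, during which the arm holds its last target. There are 200 camera calls.

TASK

The coin drawer is latched shut: lift the release pin out of its wooden stand and push it down through the round hole in the top of the narrow cash case until the spring latch inside gives way and that case's drawer springs fully out. Then put the pin back upright in its stand, collar resting on the block, and let go. Leave the wide case's latch and drawer alone, and work the latch with the pin, not with the fingers.

Things in the scene. Friction and masses are not known exactly. Their poses are not given: they have to be found in the camera images.
- pin: Release pin standing in its stand: steel rod 12 mm across and 60 mm long, above it a steel collar 44 mm across and 6 mm thick, above that a round wooden handle 24 mm across and 60 mm tall; 0.12 kg. Origin at the centre of the rod's lower end, z up along the pin: collar's underside at z = 60 mm, handle from 66 to 126 mm, gripped from above at its middle at any yaw.
- stand: Fixed wooden block 60 x 60 x 75 mm (height) with one round hole 25 mm across and 68 mm deep down from the middle of its top; the pin hangs in it by its collar, which rests on the block's top, so the pin's origin is then 15 mm above the counter. Origin at the centre of its underside, z up.
- stand_hole (a point): Centre of the mouth of the stand's hole, at the block's top, 75 mm above the counter.
- coin_case: The NARROW grey cash case, fixed: 160 mm deep (x) x 90 mm wide (y) x 80 mm high, drawer in its front face (-x); a bundle of tags (12 mm high) lies on the front half of its top. Origin at the centre of its underside. In the top, 45 mm behind the centre (+x), is a round hole.
- coin_hole (a point): Centre of the round release hole, 25 mm across, in the narrow case's top, 80 mm above the counter (z up). The top is 4 mm thick; the latch's flat round pad (32 mm across) lies 31 mm below the top's surface, straight under the hole.
- coin_latch (a joint): Travel (m) of the narrow case's latch pad: 0 = up (latched), positive = pushed down, stop at 0.012 (pin end 43 mm below the case's top). About 7 mm (pin end 38 mm below the top) frees the drawer. Its spring gives about 2 N at first, 5 N at the bottom, and lifts it again when the pin is withdrawn.
- coin_drawer (a joint): Opening of the narrow case's drawer: 0 = shut and latched, 0.055 m = fully out toward the case's front. Its own spring (about 6 N shut) drives it out once the latch is freed.
- note_case: The WIDE grey cash case, fixed: the same make, 160 mm deep x 150 mm wide x 80 mm high, with the same hole in its top and a bundle of tags (16 mm high) on its front half. Not to be opened. The two cases may stand either way round. Origin at the centre of its underside.
- note_latch (a joint): Travel of the wide case's latch (0 = up, positive = pushed down). To be left alone.
- note_drawer (a joint): Opening of the wide case's drawer (0 = shut). To be left shut.
Not all that is in view belongs to the job. What is shaped like the pin but green or pink is not meant.

How it is judged (in metres and radians):
On the way:
1. the pin's end is in the narrow case's hole and has pushed its latch down at least 6 mm (value of joint coin_latch above 0.006 m and contact force between pin and coin_case above 0.3 N and z of pin in the frame of coin_hole below -0.025 m and horizontal distance between pin and coin_hole below 0.015 m).
At the end, for the whole second after the job is handed in: The narrow case's drawer is out by more than 45 mm, the wide case's drawer is shut (within 5 mm), and the pin stands still in its stand: its lower end within 12 mm of the hole's axis and at least 54 mm below the block's top, upright within 10 degrees (value of joint coin_drawer above 0.045 m and value of joint note_drawer below 0.005 m and horizontal distance between pin and stand_hole below 0.012 m and z of pin in the frame of stand_hole below -0.054 m and angle between pin's own z axis and vertical below 0.17 rad and linear speed of pin below 0.02 m/s); the robot touches nothing.
It fails at once if the wide case's drawer is opened or its latch pushed (value of joint note_drawer above 0.01 m or value of joint note_latch above 0.004 m).
It fails at once if the narrow case's latch is worked with something other than the pin (value of joint coin_latch above 0.003 m and horizontal distance between pin and coin_hole above 0.03 m).
It also fails if it takes over 45 s, if anything falls off the work surface, if the arm or the gripper's body presses on something with over 40 N, if the wrist force passes 120 N, or if a joint passes its speed limit or range.

## Working session

There is one attempt and no reset: what is moved stays moved. The work goes in short steps, Python scripts to look and compute and a tool call to move; the robot and the scene stay as the last step left them, time stands still between calls to the robot, and variables do not carry over. Pictures are saved under pics/ and viewed, at most 13 in all, crops included, and the job is handed in when it is done.

Besides the shell and the picture viewer there is one more tool, called after "Request:" as a command line: name --argument value ..., lists and objects as JSON in quotes. send_rows: Moves the arm, as the interface text tells. Its arguments: {"type":"object","properties":{"series":{"type":"array","items":{"type":"object","properties":{"ax":{"type":"number"},"ay":{"type":"number"},"az":{"type":"number"},"dx":{"type":"number"},"dy":{"type":"number"},"dz":{"type":"number"},"hand":{"type":"number"}}}}},"required":["series"]}

```bash
mkdir -p pics
cat > h.py <<'E'
import numpy as np,cv2
from cell import read_state,get_image,finish_job
def ray(im,u,v):
    K=np.array(im["mtx"],float);R=np.array(im["R"]);t=np.array(im["t"])
    p=cv2.undistortPoints(np.array([[[u,v]]],float),K,np.array([im["k1"],0,0,0.]))[0,0]
    return -R.T@t, R.T@np.array([p[0],p[1],1])
def onz(im,u,v,z):
    c,d=ray(im,u,v);return (c+d*(z-c[2])/d[2]).round(1)
def proj(im,X):
    return cv2.projectPoints(np.array([X],float),cv2.Rodrigues(np.array(im["R"]))[0],np.array(im["t"],float),np.array(im["mtx"],float),np.array([im["k1"],0,0,0.]))[0][0,0].round(1)
def save(im,n,box=None,s=1):
    p=cv2.cvtColor(im["pixels"],cv2.COLOR_RGB2BGR)
    if box: x0,y0,x1,y1=box;p=cv2.resize(p[y0:y1,x0:x1],None,fx=s,fy=s,interpolation=cv2.INTER_CUBIC)
    cv2.imwrite(f"pics/{n}.png",p)
E
python3 - <<'E'
from h import *
for n in("top","side"):
    im=get_image(n);save(im,n+"0");print(n,im["k1"],np.array(im["mtx"]).round(1).tolist(),(-np.array(im["R"]).T@im["t"]).round(),np.array(im["R"]).round(2).tolist())
print(read_state())
E
```

```text
top -0.16937555775425056 [[582.2, 0.0, 328.8], [0.0, 582.2, 233.7], [0.0, 0.0, 1.0]] [ 371. -292. 1288.] [[-0.01, -1.0, -0.01], [-0.99, 0.01, -0.13], [0.13, 0.01, -0.99]]
side 0.024279867608091782 [[443.8, 0.0, 324.0], [0.0, 443.8, 238.9], [0.0, 0.0, 1.0]] [452. 429. 702.] [[-0.99, -0.12, 0.01], [-0.09, 0.64, -0.76], [0.08, -0.76, -0.65]]
{'clock': 0.1, 'qpos': array([ 1.21120977,  0.6292236 ,  0.03843624,  1.51828174, -0.02698589,
        0.99635067, -0.02000011]), 'qd': array([-0.00080779, -0.00097156,  0.00024183, -0.00233835, -0.00091688,
        0.00054621, -0.00033655]), 'tau': array([ 2.70296710e-03, -5.64532399e+01,  1.23008754e+00, -1.93974137e+01,
        1.11974464e-02,  5.47116244e-03,  9.83937582e-06]), 'eef_pos': array([ 188.08694974, -621.58361264,  230.49599499]), 'tool_rot': array([-3.13984716e+00,  2.36249275e-05,  2.93800721e-01]), 'force': array([-1.07582383,  0.27480737,  0.01056539]), 'torque': array([ 0.04124765,  0.0208106 , -0.01086272]), 'gripper_force': 0.0, 'width': 85.37417190169114}
```

View pics/top0.png

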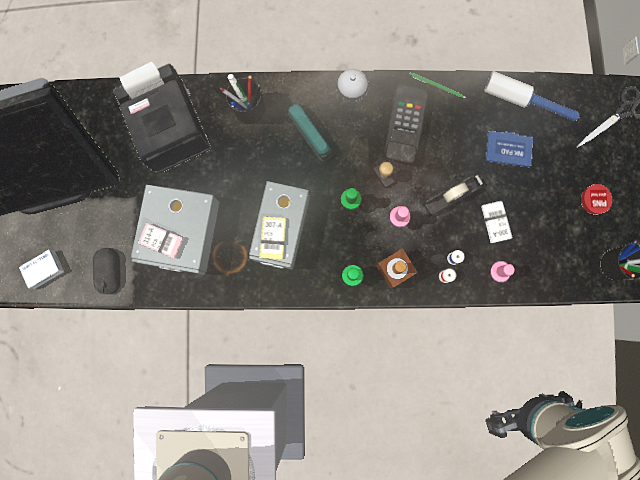

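View pics/side0.png

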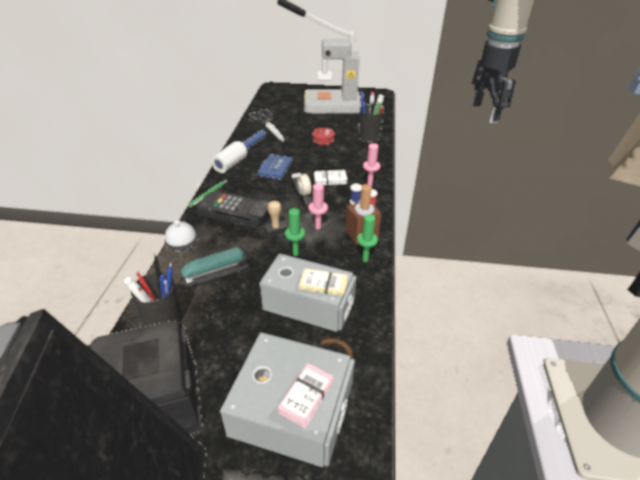

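Pin candidates in the top picture:
- (399,267): wooden handle with a steel collar, in a brown block. This fits the description.
- (386,172): a small wooden knob with no stand, so a stamp.
- (350,199), (352,274): green. (400,215), (502,271): pink. None of these is meant.

The narrow case has yellow tags, with its hole near (284,202). The wide case has pink tags, with its hole at (176,206). I'll confirm in an enlarged crop.

Run:
```python
from h import *
im=get_image("top");a=cv2.cvtColor(im["pixels"],cv2.COLOR_RGB2BGR)[170:310,240:440]
s=get_image("side");b=cv2.cvtColor(s["pixels"],cv2.COLOR_RGB2BGR)[170:310,240:400]
a=cv2.resize(a,None,fx=4,fy=4,interpolation=cv2.INTER_CUBIC);b=cv2.resize(b,None,fx=5,fy=5,interpolation=cv2.INTER_CUBIC)[:600]
cv2.imwrite("pics/a.png",a);cv2.imwrite("pics/b.png",cv2.resize(b,(686,600)))
```

```text
(no output)
```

View pics/a.png

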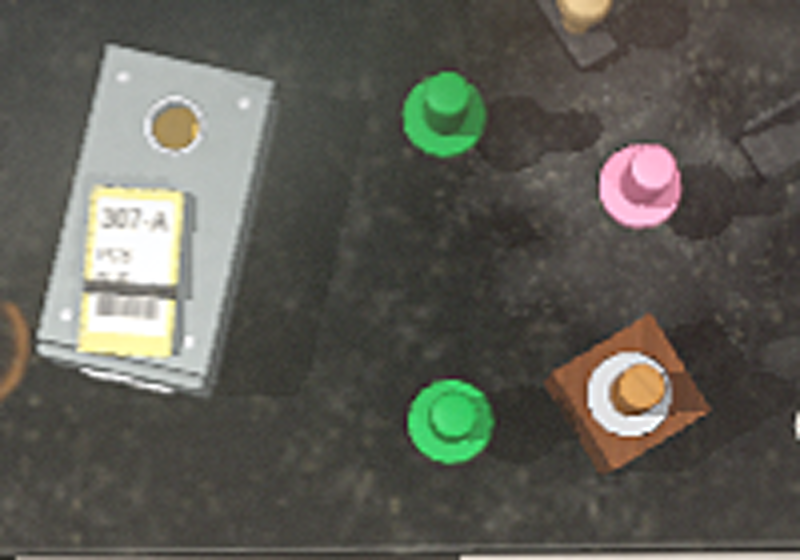

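View pics/b.png

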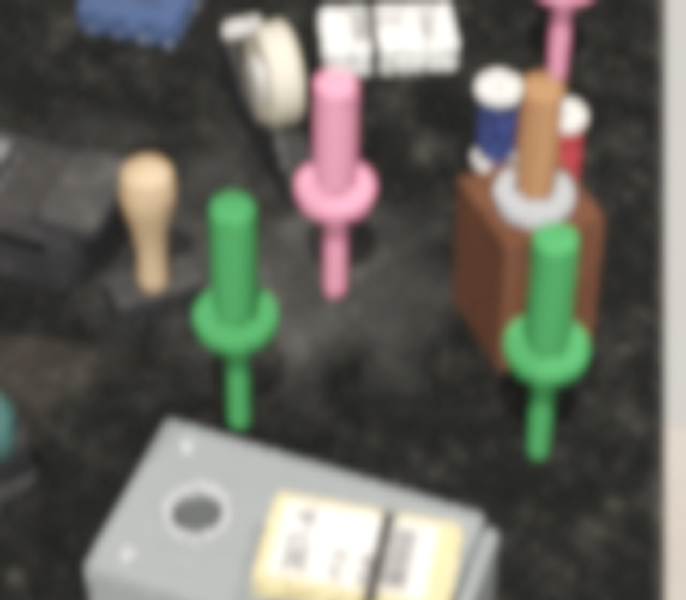

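The crops confirm it: the brown-handled pin sits in the wooden block, with its handle top at crop (642,388). The narrow case's hole is at crop (175,125). The green pin at (452,418) is the nearest obstacle.

Run:
```python
from h import *
im=get_image("top");s=get_image("side")
A=lambda x,y,z:onz(im,240+(x+.5)/4-.5,170+(y+.5)/4-.5,z)
B=lambda x,y,z:onz(s,240+(x+.5)/4.2875-.5,170+(y+.5)/4.2857-.5,z)
print("hole",A(175,125,80),B(197,513,80))
print("handle",A(642,388,141),B(543,90,141))
print("collar",A(628,394,81),B(535,195,81))
print("stand",A((548+650+710+610)/4,(380+316+408+472)/4,75))
print("green",A(450,422,66),A(452,418,126),"green2",A(444,115,66),"pink",A(652,165,126))
c=[A(107,45,80),A(273,82,80),A(38,348,80),A(205,390,80)];print("corners",c)
d=(c[0]+c[1]-c[2]-c[3])/2;d/=np.linalg.norm(d);print("dir",d,np.arctan2(d[1],d[0]),sum(c)/4+45*d)
print(read_state()["eef_pos"])
```

```text
hole [ 598.4 -187.8   80. ] [ 588.1 -140.7   80. ]
handle [ 452.5 -423.9  141. ] [ 451.9 -405.1  141. ]
collar [ 453.7 -423.4   81. ] [ 451.2 -393.4   81. ]
stand [ 454.1 -424.9   75. ]
green [ 441.1 -331.2   66. ] [ 439.6 -330.3  126. ] green2 [ 604.8 -330.3   66. ] pink [ 566.6 -433.5  126. ]
corners [array([ 642.1, -151.5,   80. ]), array([ 620.9, -239.7,   80. ]), array([ 480.9, -116.1,   80. ]), array([ 458.2, -203.6,   80. ])]
dir [ 0.97649112 -0.21555763  0.        ] -0.217262844972687 [ 594.46710045 -187.42509318   80.        ]
[ 188.2040708  -621.98426924  231.00805396]
```

Run:
```python
from h import *
s=get_image("side")
B=lambda x,y,z:onz(s,240+(x+.5)/4.2875-.5,170+(y+.5)/5-.5,z)
print("hole",B(197,513,80),"handle",B(543,90,141),"collar",B(535,195,81))
st=read_state();print(st["eef_pos"],st["tool_rot"],st["clock"])
```

```text
hole [ 596.7 -186.2   80. ] handle [ 452.5 -417.2  141. ] collar [ 452.5 -418.7   81. ]
[ 188.22796365 -622.05024685  231.11884789] [-3.14123063e+00 -1.00122955e-05  2.93781654e-01] 0.35
```

```bash
cat >> h.py <<'E'
def go(x,y,z):
    s=read_state();w=s["tool_rot"][2];d=np.array([x,y,z])-s["eef_pos"];c,n=np.cos(w),np.sin(w)
    print("t",s["clock"],"pos",s["eef_pos"].round(1),"rot",s["tool_rot"].round(4),"F",s["force"].round(1),"width",round(s["width"],1))
    print("cm dx,dy,dz",(np.array([c*d[0]+n*d[1],n*d[0]-c*d[1],-d[2]])/10).round(2))
E
python3 -c "
from h import *
go(453,-422.5,200)"
```

```text
t 0.35 pos [ 188.2 -622.1  231.1] rot [-3.1412 -0.      0.2938] F [-0.1 -0.3 -0.8] width 85.4
cm dx,dy,dz [ 31.12 -11.43   3.11]
```

Request:
send_rows --series '[{"dx":31.1,"dy":-11.4,"dz":3.1,"hand":0},{"dx":31.1,"dy":-11.4,"dz":3.1,"hand":0},{"dx":31.1,"dy":-11.4,"dz":3.1,"hand":0},{"dx":31.1,"dy":-11.4,"dz":3.1,"hand":0},{"dx":31.1,"dy":-11.4,"dz":3.1,"hand":0},{"dx":31.1,"dy":-11.4,"dz":3.1,"hand":0},{"dx":31.1,"dy":-11.4,"dz":3.1,"hand":0},{"dx":31.1,"dy":-11.4,"dz":3.1,"hand":0},{"dx":31.1,"dy":-11.4,"dz":3.1,"hand":0},{"dx":31.1,"dy":-11.4,"dz":3.1,"hand":0}]'

```text
invalid input at $.series[0]: expected keys ax, ay, az, dx, dy, dz, hand
```

```bash
python3 -c "
from h import *
go(453,-422.5,93)"
```

```text
t 0.35 pos [ 188.2 -622.1  231.1] rot [-3.1412 -0.      0.2938] F [-0.1 -0.3 -0.8] width 85.4
cm dx,dy,dz [ 31.12 -11.43  13.81]
```

Request:
send_rows --series '[{"ax":0,"ay":0,"az":0,"dx":31.1,"dy":-11.4,"dz":3.1,"hand":0},{"ax":0,"ay":0,"az":0,"dx":31.1,"dy":-11.4,"dz":3.1,"hand":0},{"ax":0,"ay":0,"az":0,"dx":31.1,"dy":-11.4,"dz":3.1,"hand":0},{"ax":0,"ay":0,"az":0,"dx":31.1,"dy":-11.4,"dz":3.1,"hand":0},{"ax":0,"ay":0,"az":0,"dx":31.1,"dy":-11.4,"dz":3.1,"hand":0},{"ax":0,"ay":0,"az":0,"dx":31.1,"dy":-11.4,"dz":3.1,"hand":0},{"ax":0,"ay":0,"az":0,"dx":31.1,"dy":-11.4,"dz":3.1,"hand":0},{"ax":0,"ay":0,"az":0,"dx":31.1,"dy":-11.4,"dz":3.1,"hand":0},{"ax":0,"ay":0,"az":0,"dx":31.1,"dy":-11.4,"dz":3.1,"hand":0},{"ax":0,"ay":0,"az":0,"dx":31.1,"dy":-11.4,"dz":3.1,"hand":0}]'

```text
clock: 1.35
eef_pos: [451.6, -424.3, 200.4]
tool_rot: [3.141, 0.001, 0.292]
force: [0.3, 0.0, -0.1]
width: 85.1
gripper_force: 0.0
```

```bash
python3 -c "
from h import *
go(453,-422.5,93)"
```

```text
t 1.35 pos [ 451.6 -424.3  200.4] rot [3.1409e+00 1.1000e-03 2.9180e-01] F [ 0.3  0.  -0.1] width 85.1
cm dx,dy,dz [ 0.19 -0.13 10.74]
```

Request:
send_rows --series '[{"ax":0,"ay":0,"az":0,"dx":0.1,"dy":0,"dz":4,"hand":0},{"ax":0,"ay":0,"az":0,"dx":0.1,"dy":0,"dz":8,"hand":0},{"ax":0,"ay":0,"az":0,"dx":0.1,"dy":0,"dz":10.7,"hand":0},{"ax":0,"ay":0,"az":0,"dx":0.1,"dy":0,"dz":10.7,"hand":0},{"ax":0,"ay":0,"az":0,"dx":0.1,"dy":0,"dz":10.7,"hand":0}]'

```text
clock: 1.85
eef_pos: [453.0, -424.1, 93.8]
tool_rot: [3.141, 0.0, 0.292]
force: [0.0, -0.3, 0.1]
width: 85.8
gripper_force: 0.0
```

```bash
python3 -c "
from h import *
go(453,-422.5,93)
a=get_image('top');b=get_image('side')
f=lambda i,x,y,w,h:cv2.resize(cv2.cvtColor(i['pixels'],cv2.COLOR_RGB2BGR)[y:y+h,x:x+w],None,fx=4,fy=4,interpolation=2)
cv2.imwrite('pics/c.png',np.hstack([f(a,350,215,100,110),f(b,310,150,100,110)]))"
```

```text
t 1.85 pos [ 453.  -424.1   93.8] rot [3.1411e+00 4.0000e-04 2.9160e-01] F [ 0.  -0.3  0.1] width 85.8
cm dx,dy,dz [ 0.05 -0.15  0.08]
```

View pics/c.png

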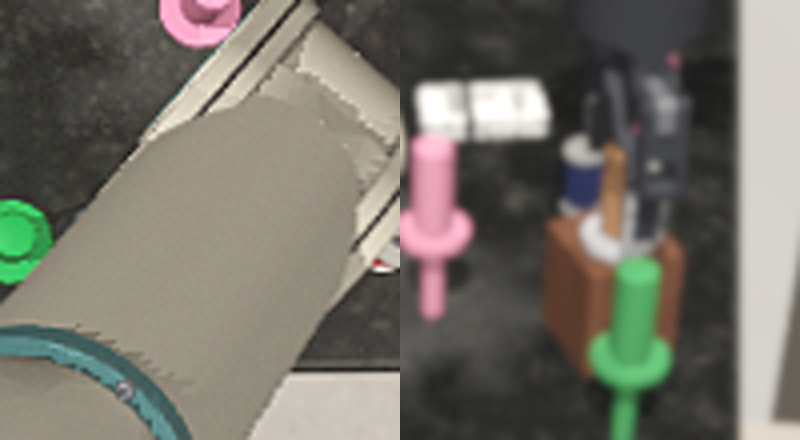

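The top view is blocked by the arm. In the side view, the handle at (612,180) in the composite stands between the open fingers, so I'll close on it.

Request:
send_rows --series '[{"ax":0,"ay":0,"az":0,"dx":0,"dy":0,"dz":0,"hand":1},{"ax":0,"ay":0,"az":0,"dx":0,"dy":0,"dz":0,"hand":1},{"ax":0,"ay":0,"az":0,"dx":0,"dy":0,"dz":0,"hand":1},{"ax":0,"ay":0,"az":0,"dx":0,"dy":0,"dz":0,"hand":1},{"ax":0,"ay":0,"az":0,"dx":0,"dy":0,"dz":0,"hand":1},{"ax":0,"ay":0,"az":0,"dx":0,"dy":0,"dz":0,"hand":1},{"ax":0,"ay":0,"az":0,"dx":0,"dy":0,"dz":0,"hand":1},{"ax":0,"ay":0,"az":0,"dx":0,"dy":0,"dz":0,"hand":1}]'

```text
clock: 2.75
eef_pos: [454.2, -423.0, 93.9]
tool_rot: [3.141, -0.001, 0.294]
force: [-0.4, -0.5, 5.7]
width: 22.5
gripper_force: 58.5
```

```bash
python3 -c "
from h import *
go(453,-424,243)"
```

```text
t 2.75 pos [ 454.2 -423.    93.9] rot [ 3.1407e+00 -6.0000e-04  2.9380e-01] F [-0.4 -0.5  5.7] width 22.5
cm dx,dy,dz [ -0.15   0.06 -14.91]
```

Request:
send_rows --series '[{"ax":0,"ay":0,"az":0,"dx":0,"dy":0,"dz":-1,"hand":1},{"ax":0,"ay":0,"az":0,"dx":0,"dy":0,"dz":-3,"hand":1},{"ax":0,"ay":0,"az":0,"dx":0,"dy":0,"dz":-6,"hand":1},{"ax":0,"ay":0,"az":0,"dx":0,"dy":0,"dz":-9,"hand":1},{"ax":0,"ay":0,"az":0,"dx":0,"dy":0,"dz":-12,"hand":1},{"ax":0,"ay":0,"az":0,"dx":0,"dy":0,"dz":-15,"hand":1},{"ax":0,"ay":0,"az":0,"dx":0,"dy":0,"dz":-15,"hand":1}]'

```text
clock: 3.45
eef_pos: [455.6, -424.3, 247.8]
tool_rot: [3.135, -0.004, 0.294]
force: [0.1, -0.3, -1.8]
width: 23.0
gripper_force: 59.4
```

```bash
python3 -c "
from h import *
go(597.5,-187,243)"
```

```text
t 3.45 pos [ 455.6 -424.3  247.8] rot [ 3.1349 -0.0042  0.2937] F [ 0.1 -0.3 -1.8] width 23.0
cm dx,dy,dz [ 20.45 -18.61   0.48]
```

Request:
send_rows --series '[{"ax":0,"ay":0,"az":0,"dx":4,"dy":-3.6,"dz":0,"hand":1},{"ax":0,"ay":0,"az":0,"dx":8,"dy":-7.3,"dz":0,"hand":1},{"ax":0,"ay":0,"az":0,"dx":12,"dy":-10.9,"dz":0,"hand":1},{"ax":0,"ay":0,"az":0,"dx":16,"dy":-14.6,"dz":0,"hand":1},{"ax":0,"ay":0,"az":0,"dx":19,"dy":-17.3,"dz":0,"hand":1},{"ax":0,"ay":0,"az":0,"dx":20.4,"dy":-18.6,"dz":0,"hand":1},{"ax":0,"ay":0,"az":0,"dx":20.4,"dy":-18.6,"dz":0,"hand":1},{"ax":0,"ay":0,"az":0,"dx":20.4,"dy":-18.6,"dz":0,"hand":1},{"ax":0,"ay":0,"az":0,"dx":20.4,"dy":-18.6,"dz":0,"hand":1},{"ax":0,"ay":0,"az":0,"dx":20.4,"dy":-18.6,"dz":0,"hand":1}]'

```text
clock: 4.45
eef_pos: [594.2, -187.5, 243.0]
tool_rot: [3.141, 0.001, 0.291]
force: [0.0, 0.4, -1.8]
width: 22.6
gripper_force: 59.3
```

```bash
python3 -c "
from h import *
go(597.5,-187,180)"
```

```text
t 4.45 pos [ 594.2 -187.5  243. ] rot [3.1412e+00 1.3000e-03 2.9090e-01] F [ 0.   0.4 -1.8] width 22.6
cm dx,dy,dz [0.33 0.05 6.3 ]
```

Request:
send_rows --series '[{"ax":0,"ay":0,"az":0,"dx":0.3,"dy":0,"dz":3,"hand":1},{"ax":0,"ay":0,"az":0,"dx":0.3,"dy":0,"dz":6,"hand":1},{"ax":0,"ay":0,"az":0,"dx":0.3,"dy":0,"dz":7,"hand":1},{"ax":0,"ay":0,"az":0,"dx":0.3,"dy":0,"dz":7,"hand":1},{"ax":0,"ay":0,"az":0,"dx":0.3,"dy":0,"dz":7,"hand":1}]'

```text
clock: 4.95
eef_pos: [598.7, -185.6, 174.4]
tool_rot: [3.141, -0.001, 0.293]
force: [0.3, 0.3, -1.0]
width: 22.8
gripper_force: 59.4
```

```bash
python3 -c "
from h import *
go(597.5,-187,172)
b=get_image('side');z=read_state()['eef_pos'][2]
p=read_state()['eef_pos']
print('tip exp',proj(b,[p[0],p[1],z-77]),'hole',proj(b,[597.5,-187,80]),'collar',proj(b,[p[0],p[1],z-11]))
save(b,'d',(235,180,375,300),5)"
```

```text
t 4.95 pos [ 598.7 -185.6  174.4] rot [ 3.1405e+00 -1.3000e-03  2.9280e-01] F [ 0.3  0.3 -1. ] width 22.8
cm dx,dy,dz [-0.16  0.1   0.24]
tip exp [283.9 265.9] hole [285.3 271.9] collar [282.3 240.3]
```

View pics/d.png

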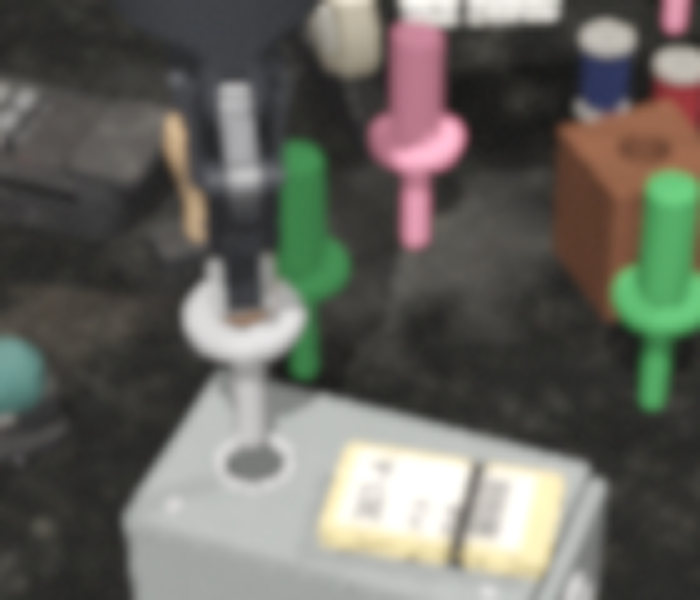

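The rod tip at crop (250,435) is straight above the hole at (253,463), within about 1–2 mm. I'll insert part way and check the force.

Request:
send_rows --series '[{"ax":0,"ay":0,"az":0,"dx":-0.1,"dy":0.1,"dz":0.5,"hand":1},{"ax":0,"ay":0,"az":0,"dx":-0.1,"dy":0.1,"dz":1.5,"hand":1},{"ax":0,"ay":0,"az":0,"dx":-0.1,"dy":0.1,"dz":2.5,"hand":1},{"ax":0,"ay":0,"az":0,"dx":-0.1,"dy":0.1,"dz":3.5,"hand":1},{"ax":0,"ay":0,"az":0,"dx":-0.1,"dy":0.1,"dz":3.5,"hand":1}]'

```text
clock: 5.5
eef_pos: [596.1, -185.4, 136.2]
tool_rot: [-3.139, 0.003, 0.294]
force: [-0.2, -0.0, -2.0]
width: 22.5
gripper_force: 59.4
```

```bash
python3 -c "
from h import *
go(597.5,-187,118.5)
b=get_image('side')
save(b,'e',(235,180,375,300),5)"
```

```text
t 5.5 pos [ 596.1 -185.4  136.2] rot [-3.1394  0.0033  0.2939] F [-0.2 -0.  -2. ] width 22.5
cm dx,dy,dz [0.09 0.19 1.77]
```

View pics/e.png

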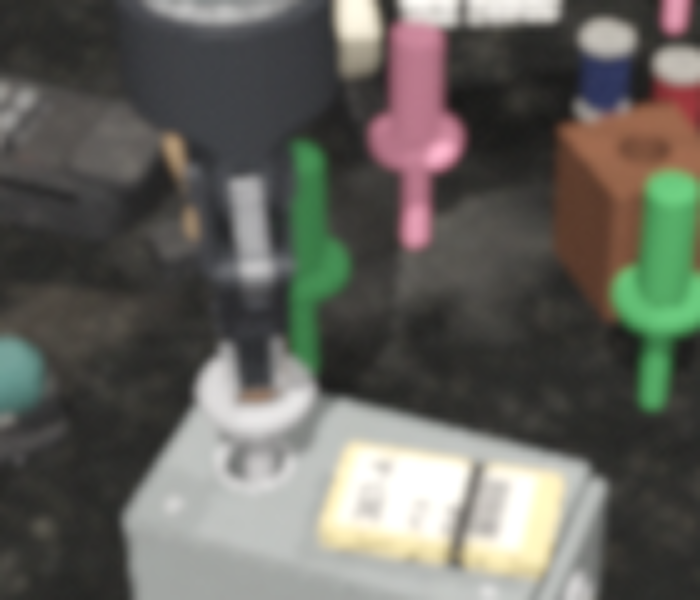

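The rod is inside the hole, centred near crop (256,462), with no side force. I'll press on.

Request:
send_rows --series '[{"ax":0,"ay":0,"az":0,"dx":0.1,"dy":0.05,"dz":0.5,"hand":1},{"ax":0,"ay":0,"az":0,"dx":0.1,"dy":0.05,"dz":1.0,"hand":1},{"ax":0,"ay":0,"az":0,"dx":0.1,"dy":0.05,"dz":1.4,"hand":1},{"ax":0,"ay":0,"az":0,"dx":0.1,"dy":0.05,"dz":1.7,"hand":1},{"ax":0,"ay":0,"az":0,"dx":0.1,"dy":0.05,"dz":1.8,"hand":1},{"ax":0,"ay":0,"az":0,"dx":0.1,"dy":0.05,"dz":1.8,"hand":1},{"ax":0,"ay":0,"az":0,"dx":0.1,"dy":0.05,"dz":1.8,"hand":1}]'

```text
clock: 6.25
eef_pos: [599.1, -186.3, 120.6]
tool_rot: [3.141, -0.001, 0.294]
force: [0.9, -0.1, 1.0]
width: 22.5
gripper_force: 60.0
```

```bash
python3 -c "
from h import *
go(597.5,-187,200)
save(get_image('side'),'f',(235,180,395,300),5)"
```

```text
t 6.25 pos [ 599.1 -186.3  120.6] rot [ 3.1409e+00 -1.0000e-03  2.9380e-01] F [ 0.9 -0.1  1. ] width 22.5
cm dx,dy,dz [-0.17  0.02 -7.94]
```

View pics/f.png

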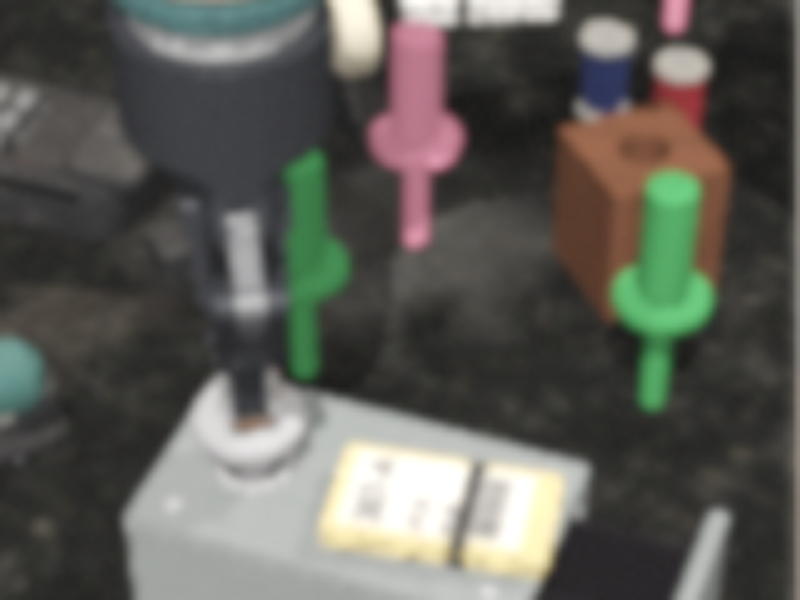

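The drawer has sprung out, visible at crop (650,560). I'll lift the pin and locate the stand's hole at (643,148).

Request:
send_rows --series '[{"ax":0,"ay":0,"az":0,"dx":0,"dy":0,"dz":-1,"hand":1},{"ax":0,"ay":0,"az":0,"dx":0,"dy":0,"dz":-3,"hand":1},{"ax":0,"ay":0,"az":0,"dx":0,"dy":0,"dz":-6,"hand":1},{"ax":0,"ay":0,"az":0,"dx":0,"dy":0,"dz":-9,"hand":1},{"ax":0,"ay":0,"az":0,"dx":0,"dy":0,"dz":-12,"hand":1},{"ax":0,"ay":0,"az":0,"dx":0,"dy":0,"dz":-12.5,"hand":1},{"ax":0,"ay":0,"az":0,"dx":0,"dy":0,"dz":-12.5,"hand":1},{"ax":0,"ay":0,"az":0,"dx":0,"dy":0,"dz":-12.5,"hand":1}]'

```text
clock: 7.1
eef_pos: [597.2, -185.7, 243.8]
tool_rot: [-3.14, 0.003, 0.294]
force: [-0.4, 0.3, -2.9]
width: 22.7
gripper_force: 59.5
```

```bash
python3 -c "
from h import *
go(454,-424,243)
s=get_image('side');print(onz(s,235+643.5/5-.5,180+148.5/5-.5,75))
save(get_image('top'),'g',(360,230,440,300),8)"
```

```text
t 7.1 pos [ 597.2 -185.7  243.8] rot [-3.1397e+00  2.9000e-03  2.9390e-01] F [-0.4  0.3 -2.9] width 22.7
cm dx,dy,dz [-20.61  18.66   0.08]
[ 455.2 -424.1   75. ]
```

View pics/g.png

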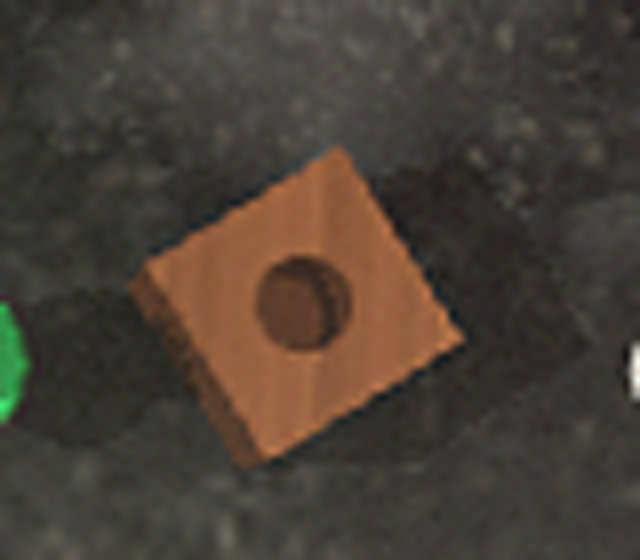

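The stand's hole is at crop (304,304), about world (454.7,-424.6), and both cameras agree. I'll move over it.

Request:
send_rows --series '[{"ax":0,"ay":0,"az":0,"dx":-4,"dy":3.6,"dz":0,"hand":1},{"ax":0,"ay":0,"az":0,"dx":-8,"dy":7.3,"dz":0,"hand":1},{"ax":0,"ay":0,"az":0,"dx":-12,"dy":10.9,"dz":0,"hand":1},{"ax":0,"ay":0,"az":0,"dx":-16,"dy":14.6,"dz":0,"hand":1},{"ax":0,"ay":0,"az":0,"dx":-19,"dy":17.3,"dz":0,"hand":1},{"ax":0,"ay":0,"az":0,"dx":-20.5,"dy":18.7,"dz":0,"hand":1},{"ax":0,"ay":0,"az":0,"dx":-20.5,"dy":18.7,"dz":2,"hand":1},{"ax":0,"ay":0,"az":0,"dx":-20.5,"dy":18.7,"dz":5,"hand":1},{"ax":0,"ay":0,"az":0,"dx":-20.5,"dy":18.7,"dz":7.4,"hand":1},{"ax":0,"ay":0,"az":0,"dx":-20.5,"dy":18.7,"dz":7.4,"hand":1}]'

```text
clock: 8.2
eef_pos: [453.8, -422.1, 166.6]
tool_rot: [-3.133, 0.005, 0.294]
force: [-0.8, 0.1, -0.8]
width: 22.9
gripper_force: 59.4
```

Request:
send_rows --series '[{"ax":0,"ay":0,"az":0,"dx":0,"dy":0,"dz":0,"hand":1},{"ax":0,"ay":0,"az":0,"dx":0,"dy":0,"dz":0,"hand":1}]'

```text
clock: 8.4
eef_pos: [457.2, -425.1, 172.4]
tool_rot: [3.14, -0.001, 0.294]
force: [0.4, -0.1, -0.3]
width: 23.0
gripper_force: 59.4
```

```bash
python3 -c "
from h import *
go(454.7,-424.6,94)
b=get_image('side');p=read_state()['eef_pos'];print(p)
print('tip exp',proj(b,[p[0],p[1],p[2]-78]),'hole',proj(b,[454.7,-424.6,75]))
save(b,'i',(310,140,410,240),6)"
```

```text
t 8.4 pos [ 457.2 -425.1  172.4] rot [ 3.1399e+00 -1.0000e-03  2.9390e-01] F [ 0.4 -0.1 -0.3] width 23.0
cm dx,dy,dz [-0.23 -0.12  7.84]
[ 457.31449523 -425.164261    172.68196667]
tip exp [362.9 202.1] hole [363.4 209.1]
```

View pics/i.png

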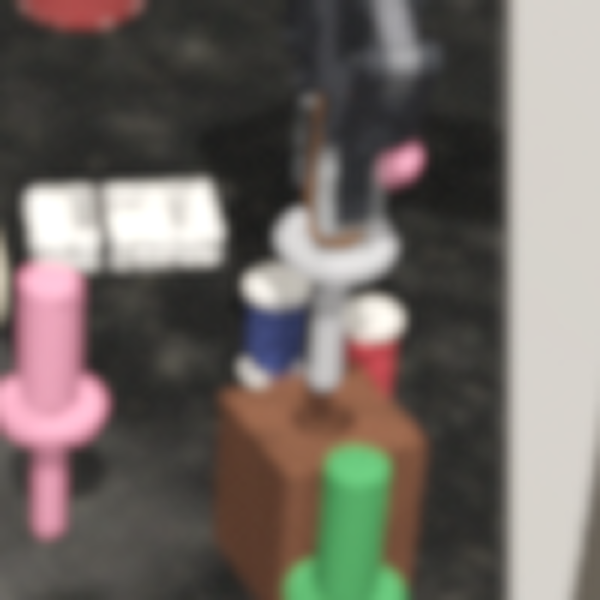

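The tip at crop (322,385) is above the hole at (325,415). I'll insert it gently.

Request:
send_rows --series '[{"ax":0,"ay":0,"az":0,"dx":-0.15,"dy":0,"dz":0.8,"hand":1},{"ax":0,"ay":0,"az":0,"dx":-0.15,"dy":0,"dz":1.6,"hand":1},{"ax":0,"ay":0,"az":0,"dx":-0.15,"dy":0,"dz":2.4,"hand":1},{"ax":0,"ay":0,"az":0,"dx":-0.15,"dy":0,"dz":3.2,"hand":1},{"ax":0,"ay":0,"az":0,"dx":-0.15,"dy":0,"dz":3.5,"hand":1},{"ax":0,"ay":0,"az":0,"dx":-0.15,"dy":0,"dz":3.5,"hand":1}]'

```text
clock: 9.05
eef_pos: [454.7, -424.6, 135.4]
tool_rot: [-3.14, 0.001, 0.294]
force: [0.0, -0.1, -0.8]
width: 22.5
gripper_force: 59.4
```

```bash
python3 -c "
from h import *
go(454.7,-424.6,94)"
```

```text
t 9.05 pos [ 454.7 -424.6  135.4] rot [-3.1402e+00  8.0000e-04  2.9380e-01] F [ 0.  -0.1 -0.8] width 22.5
cm dx,dy,dz [-0.    0.    4.14]
```

Request:
send_rows --series '[{"ax":0,"ay":0,"az":0,"dx":0,"dy":0,"dz":1.0,"hand":1},{"ax":0,"ay":0,"az":0,"dx":0,"dy":0,"dz":2.0,"hand":1},{"ax":0,"ay":0,"az":0,"dx":0,"dy":0,"dz":3.0,"hand":1},{"ax":0,"ay":0,"az":0,"dx":0,"dy":0,"dz":3.6,"hand":1},{"ax":0,"ay":0,"az":0,"dx":0,"dy":0,"dz":4.0,"hand":1},{"ax":0,"ay":0,"az":0,"dx":0,"dy":0,"dz":4.0,"hand":1},{"ax":0,"ay":0,"az":0,"dx":0,"dy":0,"dz":4.0,"hand":1}]'

```text
clock: 9.75
eef_pos: [455.2, -425.1, 96.4]
tool_rot: [3.141, -0.0, 0.294]
force: [-0.6, 0.3, -1.3]
width: 22.8
gripper_force: 59.4
```

```bash
python3 -c "
from h import *
go(454.7,-424.6,94)"
```

```text
t 9.75 pos [ 455.2 -425.1   96.4] rot [ 3.1413e+00 -2.0000e-04  2.9370e-01] F [-0.6  0.3 -1.3] width 22.8
cm dx,dy,dz [-0.04 -0.06  0.24]
```

Request:
send_rows --series '[{"ax":0,"ay":0,"az":0,"dx":0,"dy":0,"dz":0.2,"hand":1},{"ax":0,"ay":0,"az":0,"dx":0,"dy":0,"dz":0.2,"hand":0.5},{"ax":0,"ay":0,"az":0,"dx":0,"dy":0,"dz":0.2,"hand":0},{"ax":0,"ay":0,"az":0,"dx":0,"dy":0,"dz":0.2,"hand":0},{"ax":0,"ay":0,"az":0,"dx":0,"dy":0,"dz":0.2,"hand":0},{"ax":0,"ay":0,"az":0,"dx":0,"dy":0,"dz":0.2,"hand":0},{"ax":0,"ay":0,"az":0,"dx":0,"dy":0,"dz":0.2,"hand":0},{"ax":0,"ay":0,"az":0,"dx":0,"dy":0,"dz":0.2,"hand":0}]'

```text
clock: 10.55
eef_pos: [455.1, -424.9, 94.3]
tool_rot: [3.142, -0.0, 0.294]
force: [0.8, -0.4, -0.1]
width: 85.2
gripper_force: 0.0
```

Request:
send_rows --series '[{"ax":0,"ay":0,"az":0,"dx":0,"dy":0,"dz":-1,"hand":0},{"ax":0,"ay":0,"az":0,"dx":0,"dy":0,"dz":-4,"hand":0},{"ax":0,"ay":0,"az":0,"dx":0,"dy":0,"dz":-8,"hand":0},{"ax":0,"ay":0,"az":0,"dx":0,"dy":0,"dz":-12,"hand":0},{"ax":0,"ay":0,"az":0,"dx":0,"dy":0,"dz":-15,"hand":0},{"ax":0,"ay":0,"az":0,"dx":-4,"dy":0,"dz":-15,"hand":0},{"ax":0,"ay":0,"az":0,"dx":-8,"dy":2,"dz":-15,"hand":0},{"ax":0,"ay":0,"az":0,"dx":-12,"dy":4,"dz":-15,"hand":0},{"ax":0,"ay":0,"az":0,"dx":-12,"dy":4,"dz":-15,"hand":0},{"ax":0,"ay":0,"az":0,"dx":-12,"dy":4,"dz":-15,"hand":0}]'

```text
clock: 11.55
eef_pos: [350.5, -499.0, 245.1]
tool_rot: [3.141, -0.0, 0.29]
force: [0.2, 0.7, 0.3]
width: 85.6
gripper_force: 0.0
```

```bash
python3 -c "
from h import *
go(454.7,-424.6,94)
a=get_image('top');b=get_image('side')
f=lambda i,x,y,w,h:cv2.resize(cv2.cvtColor(i['pixels'],cv2.COLOR_RGB2BGR)[y:y+h,x:x+w],None,fx=2.5,fy=2.5,interpolation=2)
cv2.imwrite('pics/j.png',np.hstack([f(a,280,170,150,200),f(b,250,150,150,200)]))"
```

```text
t 11.55 pos [ 350.5 -499.   245.1] rot [ 3.1409e+00 -2.0000e-04  2.9030e-01] F [0.2 0.7 0.3] width 85.6
cm dx,dy,dz [12.12 -4.15 15.11]
```

View pics/j.png

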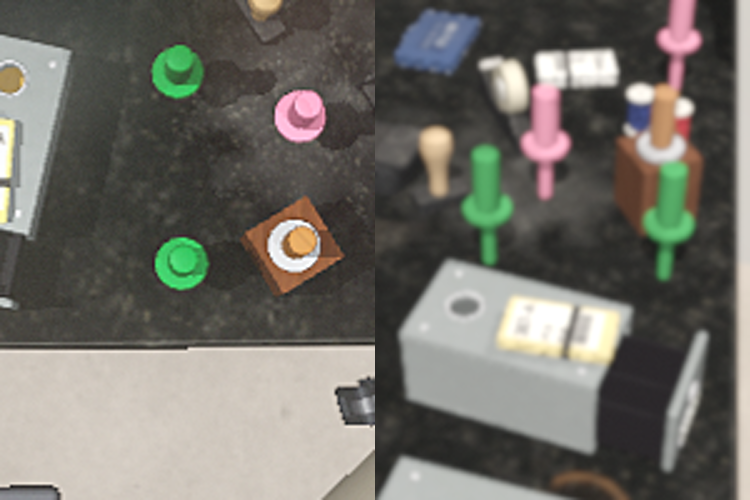

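The pin is upright in the stand at (297,243), with its collar on the block. The drawer is fully out at (650,400), and the gripper is clear. I'll hand it in.

```bash
python3 -c "
from h import *
print(finish_job())"
```

```text
the job is handed in; nothing more can be done
None
```

I handed the job in at 11.6 s: the narrow case's drawer is fully out, the pin is back upright in its stand and released, and the wide case was never touched; the hand-in returned no verdict.

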